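# Fill the assortment tray with the full jars

### The job

Fill the cardboard display tray for the shelf: stand each of the four full, lidded sweet jars upright in the collar made for its size and shape, down on the tray floor. Leave the two empty jars without lids standing where they are on the table.

Things in the scene. Friction and masses are not known exactly. Their poses are not given: they have to be found in the camera images.
- wide_jar_mid (a point): Wide full jar: round, 66 mm diameter, 74 mm tall, about 220 g, body of pinkish sweets with a paper band, closed by a flat white lid as wide as the jar. Stands upright on the table. Point at its centre, half-way up; z up.
- medium_jar_mid (a point): Medium full jar: round, 50 mm diameter, 80 mm tall, about 150 g, body of pinkish sweets with a paper band, closed by a flat white lid as wide as the jar. Stands upright on the table. Point at its centre, half-way up; z up.
- slim_jar_mid (a point): Slim full jar: round, 36 mm diameter, 76 mm tall, about 80 g, body of pinkish sweets with a paper band, closed by a flat white lid as wide as the jar. Stands upright on the table. Point at its centre, half-way up; z up.
- square_jar_mid (a point): Square full jar: 48 x 48 mm, 76 mm tall, about 150 g, body of pinkish sweets with a paper band, closed by a flat white lid as wide as the jar. Stands upright on the table. Point at its centre, half-way up; z up. x and y point square to its sides.
- open_round_mid (a point): Empty round jar without a lid: clear plastic, 50 mm diameter, 68 mm tall, 60 g, open at the top. Does not belong in the tray. Point at its centre, half-way up.
- open_square_mid (a point): Empty square jar without a lid: clear plastic, 48 x 48 mm, 66 mm tall, 60 g, open at the top. Does not belong in the tray. Point at its centre, half-way up; x and y square to its sides.
- collar_wide: Large round collar, 82 mm inner diameter, for the wide jar: white paperboard, wall 3 mm, 12 mm high, open above, fixed on the floor of the shallow cardboard display tray (210 x 210 mm, walls 14 mm above the table, floor 3 mm thick). The four collars stand in a 2 x 2 pattern, 100 mm apart, in any arrangement. Origin at the middle of the collar's underside, on the tray floor; z up.
- collar_medium: Middle-sized round collar, 66 mm inner diameter, for the medium jar: white paperboard, wall 3 mm, 12 mm high, open above, fixed on the floor of the shallow cardboard display tray (210 x 210 mm, walls 14 mm above the table, floor 3 mm thick). The four collars stand in a 2 x 2 pattern, 100 mm apart, in any arrangement. Origin at the middle of the collar's underside, on the tray floor; z up.
- collar_slim: Small round collar, 52 mm inner diameter, for the slim jar: white paperboard, wall 3 mm, 12 mm high, open above, fixed on the floor of the shallow cardboard display tray (210 x 210 mm, walls 14 mm above the table, floor 3 mm thick). The four collars stand in a 2 x 2 pattern, 100 mm apart, in any arrangement. Origin at the middle of the collar's underside, on the tray floor; z up.
- collar_square: Square collar, 64 x 64 mm inside, for the square jar: white paperboard, wall 3 mm, 12 mm high, open above, fixed on the floor of the shallow cardboard display tray (210 x 210 mm, walls 14 mm above the table, floor 3 mm thick). The four collars stand in a 2 x 2 pattern, 100 mm apart, in any arrangement. Origin at the middle of the collar's underside, on the tray floor; z up. x and y square to its sides, which run along the tray's sides. The jar must be turned to suit it.
Things that resemble listed ones, but are neither listed nor needed, are in the scene too. What is shaped like the part that bears wide_jar_mid but blue or orange is not meant.

How it is judged:
At the end, for the whole second after the job is handed in: Each full jar stands upright (within 0.1 rad) in its own collar, within 12 mm of the collar's middle and with its foot on the tray floor (within 4 mm), released and at rest; both empty jars still stand upright within 25 mm of where they began (horizontal distance between wide_jar_mid and collar_wide below 0.012 m and z of wide_jar_mid in the frame of collar_wide between 0.033 and 0.041 m and angle between each of wide_jar_mid, medium_jar_mid, slim_jar_mid, square_jar_mid, open_round_mid, open_square_mid's own z axis and vertical below 0.1 rad and linear speed of each of wide_jar, medium_jar, slim_jar, square_jar below 0.02 m/s and horizontal distance between medium_jar_mid and collar_medium below 0.012 m and z of medium_jar_mid in the frame of collar_medium between 0.036 and 0.044 m and horizontal distance between slim_jar_mid and collar_slim below 0.012 m and z of slim_jar_mid in the frame of collar_slim between 0.034 and 0.042 m and horizontal distance between square_jar_mid and collar_square below 0.012 m and z of square_jar_mid in the frame of collar_square between 0.034 and 0.042 m and distance of each of open_round_mid, open_square_mid from where it was at the start of the episode below 0.025 m); the robot touches nothing.
It fails at once if the empty round jar is moved from its place by more than 25 mm or tipped over (distance of open_round_mid from where it was at the start of the episode above 0.025 m or angle between open_round_mid's own z axis and vertical above 0.5 rad).
It fails at once if the empty square jar is moved from its place by more than 25 mm or tipped over (distance of open_square_mid from where it was at the start of the episode above 0.025 m or angle between open_square_mid's own z axis and vertical above 0.5 rad).
It also fails if it takes over 122 s, if anything falls off the work surface, if the arm or the gripper's body presses on something with over 40 N, if the wrist force passes 120 N, or if a joint passes its speed limit or range.

### The arm

A 6-joint arm with a two-finger parallel gripper is mounted at the origin on the work surface. World frame = base frame: x ahead of the robot, y to its left, z up, the work surface at z = 0. Lengths are in m, angles in rad, forces in N, time in s.
With the tool pointing down it reaches from about 0.35 to 0.975 m from the base axis. Payload 4.9 kg.
Tool frame: the origin (TCP) lies midway between the tips of the shut fingers; the grasp point (between the pads) lies 19 mm behind it; z points along the fingers, y is the direction in which the jaws open and shut (so a half turn about z gives the same grasp; the last joint's range is limited). The gripper opens to 85 mm and grips with 20 to 120 N. Pads are 22 mm wide; open, the fingers measure 114 mm over their backs; the gripper's body (76 mm by 85 mm) begins 54 mm behind the grasp point. The pads swing forward as they close: fully open they stand 13 mm farther back than shut.
Start: joints at [1.062, 0.053, 1.613, -0, 1.476, -0.119], TCP at [0.237, 0.578, 0.199] pointing down, gripper open.
Joint ranges: [-3.01, 3.01], [-1.01, 2.22], [0.06, 2.58], [-1.02, 4.17], [0.09, 2.62], [-3.14, 3.14]. Speed limits (rad/s): [2.57, 2.57, 3.14, 3.14, 3.14, 3.14].

### API

Orientations are given as a rotation vector (axis times angle).
In Python, from station import ctrl gives the robot as it stands.
- The arm moves only by the tool apply_moves, never from a script. Its argument "rows" is a list of rows, each a list of 6 numbers: the shift along the tool's x, y, z in cm, then the turn, a rotation vector about the tool's x, y, z in units of 5 degrees (1.0 is 5 degrees). In form: [[x, y, z, rx, ry, rz], ...]. A call has 1 to 20 rows; each row is the pose to reach, as a shift and turn from the pose measured when the call began, along the tool's axes at that moment; what a row does not reach only later rows make up. A row lasts 1/10 s, in which the tool goes at most 50 mm and 8.59 degrees, less where a joint would pass 70% of its speed; a pose out of reach is approached as far as the arm can. A call with a gripper value outside its range is refused whole. "grip" is the closure, from 0 (fully open) to 1 (shut), set as the call begins (left out, the last holds). The fingers move at their own pace and stop on an object; "squeeze" is the grip in N (left out, the last holds). Time passes only in rows, so rows that repeat a pose let the fingers close. It gives the time, the measured TCP pose, the force and the opening at its end, in the units of the state.
- ctrl.get_obs(): the state, without advancing time (a new reading comes with each control period).
- ctrl.get_image(name): name is "scene" or "top" or "wrist"; returns a dict with "color" (384x512x3 uint8, blue, green, red), "mtx" (3x3 intrinsics, pixels), "rvec" (rotation vector, rad) and "tvec" (3), from world to camera coordinates, as OpenCV has them. Camera axes: x right, y down, z forward; pixel columns grow to the right and rows downward; lengths in m; the calibration is good to about 2 mm. A picture is of the moment at which its call begins. There is no depth.
- ctrl.finish_job(): hands the job in, once; it reports no verdict.
The state is a dict: "t": time; "q": joint angles; "dq": joint speeds; "effort": joint torques, N m; "tool_pos": TCP position; "tool_rot": TCP orientation; "contact_force": force on the tool from outside, world axes, zero at the start; "wrist_torque": the same for the moment, N m; "opening": finger opening in m.
Only numpy, scipy, OpenCV 4.12 (cv2) and the standard library are available. Lean on these libraries where they do the work, as an engineer would, in place of code of your own. Each camera call takes 0.05 s, during which the arm holds its last target.

## Working session

There is one attempt and no reset: what is moved stays moved. The work goes in short steps, Python scripts to look and compute and a tool call to move; the robot and the scene stay as the last step left them, time stands still between calls to the robot, and variables do not carry over. Pictures are saved under pics/ and viewed, and the job is handed in when it is done.

Besides the shell and the picture viewer there is one more tool, called as a command line: name --pt "numbers of a row" for each row, then --argument value for the rest. apply_moves: Moves the arm, as the interface text tells. Its arguments: {"type":"object","properties":{"rows":{"type":"array","items":{"type":"array","items":{"type":"number"}}},"grip":{"type":"number"},"squeeze":{"type":"number"}},"required":["rows"]}

```bash
mkdir -p pics; ls; cat > h.py <<'E'
import numpy as np, cv2, pickle
from station import ctrl
from scipy.spatial.transform import Rotation as R
def grab(n,f=None):
    d=ctrl.get_image(n)
    pickle.dump(d,open(f'{f or n}.pkl','wb')); cv2.imwrite(f'pics/{f or n}.png',d['color']); return d
def load(f): return pickle.load(open(f+'.pkl','rb'))
def ray(d,u,v):
    Rm,_=cv2.Rodrigues(np.array(d['rvec'],float)); t=np.array(d['tvec'],float).ravel()
    p=cv2.undistortPoints(np.array([[[u,v]]],float),np.array(d['mtx'],float),None)[0,0]
    return -Rm.T@t, Rm.T@np.array([p[0],p[1],1.])
def onz(d,u,v,z):
    c,r=ray(d,u,v); return c+r*(z-c[2])/r[2]
def proj(d,P):
    return cv2.projectPoints(np.array(P,float).reshape(-1,1,3),np.array(d['rvec'],float),np.array(d['tvec'],float),np.array(d['mtx'],float),None)[0].reshape(-1,2)
E
python3 - <<'E'
from h import *
for n in ('top','scene','wrist'):
    d=grab(n,n+'0'); c,_=ray(d,256,192); print(n,c.round(3),np.array(d['mtx']).round(1).tolist())
print(ctrl.get_obs())
E
```

```text
pics
top [ 0.509 -0.02   1.139] [[402.6, 0.0, 257.0], [0.0, 402.6, 195.6], [0.0, 0.0, 1.0]]
scene [ 1.297 -0.305  0.831] [[478.2, 0.0, 251.7], [0.0, 478.2, 184.0], [0.0, 0.0, 1.0]]
wrist [0.17  0.605 0.373] [[267.6, 0.0, 257.8], [0.0, 267.6, 194.5], [0.0, 0.0, 1.0]]
{'t': 0.15, 'q': array([ 1.06199953e+00,  5.32160399e-02,  1.61395115e+00,  1.12211423e-06,
        1.47600640e+00, -1.18995100e-01]), 'dq': array([-0.00084969, -0.00061687, -0.00296835,  0.00073082, -0.0035498 ,
        0.000396  ]), 'effort': array([ 6.93567290e-04, -3.94242454e+01, -3.70722270e+01, -6.97452037e-05,
        4.68146798e-03, -1.62168698e-05]), 'tool_pos': array([0.23724075, 0.57765269, 0.19755516]), 'tool_rot': array([-6.08335176e-01, -3.08163165e+00,  2.36107528e-03]), 'contact_force': array([-0.1595251 ,  0.4704614 , -0.36600393]), 'wrist_torque': array([ 0.02290061,  0.00321374, -0.00817278]), 'opening': 0.08541300790171905}
```

View pics/top0.png

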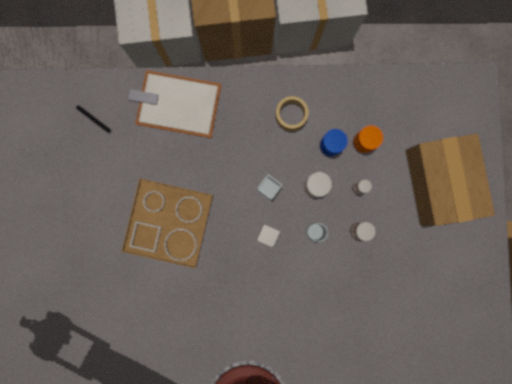

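View pics/scene0.png

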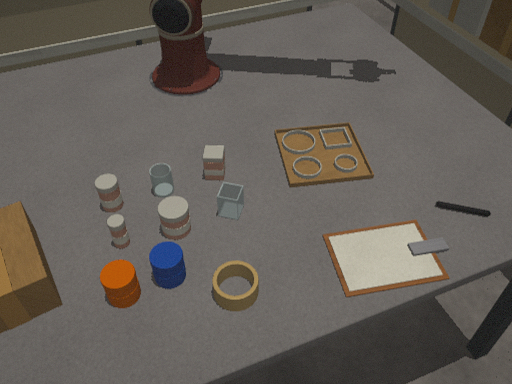

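Candidates in the top view:
- **Lidded:** wide (319,184), medium (365,231), slim (364,187), square (268,236).
- **Open, must stay:** round (317,232), square (270,187).
- **Lookalikes, not wanted:** blue (334,142), orange (369,138), and the tan ring (292,113).

I'll check these in a close crop.

```bash
python3 - <<'E'
from h import *
a=load('top0')['color'][160:260,240:390]; b=load('top0')['color'][170:275,115:225]
cv2.imwrite('pics/c1.png',cv2.resize(a,None,fx=5,fy=5,interpolation=cv2.INTER_CUBIC))
cv2.imwrite('pics/c2.png',cv2.resize(b,None,fx=5,fy=5,interpolation=cv2.INTER_CUBIC))
a=load('scene0')['color'][130:260,85:255]
cv2.imwrite('pics/c3.png',cv2.resize(a,None,fx=4,fy=4,interpolation=cv2.INTER_CUBIC))
E
```

```text
(no output)
```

View pics/c1.png

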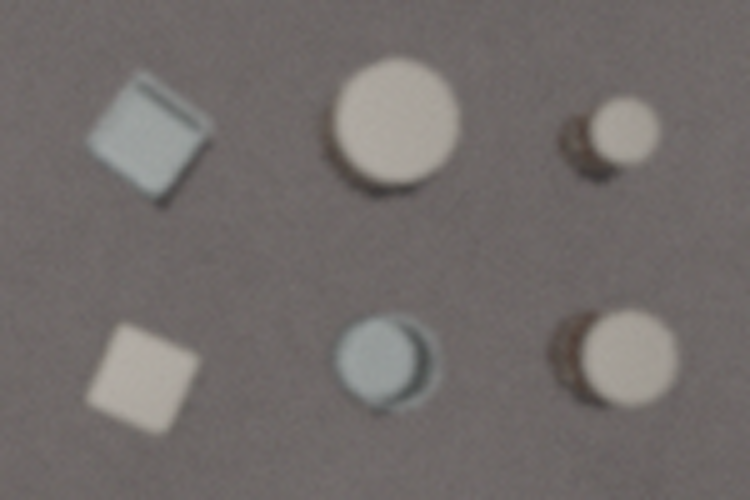

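View pics/c2.png

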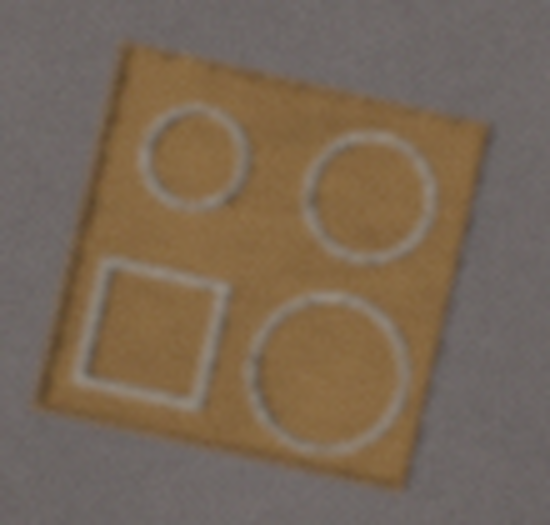

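View pics/c3.png

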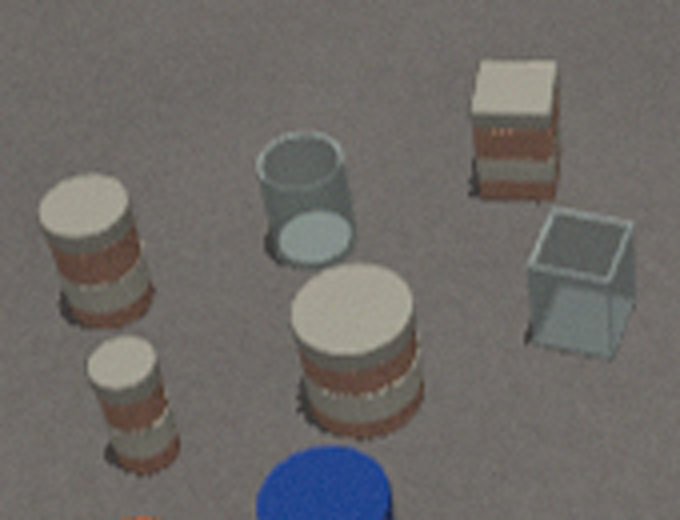

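The crops confirm the four white-lidded full jars and the two clear open ones. In the tray crop, slim is upper left, medium upper right, square lower left and wide lower right. Next I'll measure them.

```bash
cat > meas.py <<'E'
from h import *
d=load('top0'); im=d['color'].astype(int)
hsv=cv2.cvtColor(d['color'],cv2.COLOR_BGR2HSV)
m=((im.min(2)>140)).astype(np.uint8)
def comp(u,v):
    n,l,s,c=cv2.connectedComponentsWithStats(m); k=l[v,u]; return (l==k).astype(np.uint8),c[k],s[k]
for n,(u,v),h,w in [('wide',(319,184),.074,.066),('medium',(365,231),.080,.05),('slim',(364,187),.076,.036),('square',(268,236),.076,.048)]:
    mk,c,s=comp(u,v); p=onz(d,*c,h)
    ct=max(cv2.findContours(mk,0,1)[0],key=len)[:,0].astype(float)
    W=np.array([onz(d,*q,h)[:2] for q in ct])
    r=cv2.minAreaRect((W*1000).astype(np.float32))
    print(n,c.round(1),p[:2].round(4),'area',s[4],'exp rect',r[1],'ang',r[2], 'reach',np.hypot(*p[:2]).round(3))
for n,(u,v),h in [('oround',(319,232),.068),('osquare',(270,187),.066)]:
    print(n,onz(d,u,v,h)[:2].round(3),onz(d,u,v,0)[:2].round(3))
# tray collars: white on brown
b=np.zeros_like(m); S=hsv[...,1]
brown=((S>90)&(hsv[...,0]<25)).astype(np.uint8); brown[:170]=0;brown[275:]=0;brown[:,225:]=0
ct=max(cv2.findContours(brown,0,1)[0],key=cv2.contourArea); hull=cv2.convexHull(ct)
rr=cv2.minAreaRect(np.array([onz(d,*q[0].astype(float),.010)[:2]*1000 for q in hull],np.float32)); print('tray',rr)
tm=np.zeros_like(m); cv2.fillConvexPoly(tm,hull,1); tm=cv2.erode(tm,np.ones((5,5)))
w=((S<90)&(tm>0)).astype(np.uint8)
n,l,s,c=cv2.connectedComponentsWithStats(w)
for k in range(1,n):
    if s[k][4]<40: continue
    pts=np.argwhere(l==k)[:,::-1].astype(float)
    W=np.array([onz(d,*q,.015)[:2]*1000 for q in pts],np.float32)
    r=cv2.minAreaRect(W); (cc,rad)=cv2.minEnclosingCircle(W)
    print(s[k],'rect',np.round(r[0],1),np.round(r[1],1),round(r[2],1),'circ',np.round(cc,1),round(rad,1),'mean',W.mean(0).round(1))
E
python3 meas.py
```

```text
wide [318.9 183.6] [ 0.5976 -0.2029] area 418 exp rect (59.72990798950195, 60.142059326171875) ang 69.95440673828125 reach 0.631
medium [365.6 231. ] [ 0.4694 -0.3211] area 219 exp rect (39.67658996582031, 42.10332489013672) ang 87.90584564208984 reach 0.569
slim [364.6 185.7] [ 0.5893 -0.3241] area 96 exp rect (29.42288589477539, 26.67747688293457) ang 88.7994613647461 reach 0.673
square [268.  235.4] [ 0.4635 -0.0641] area 277 exp rect (43.529991149902344, 44.13652420043945) ang 65.41657257080078 reach 0.468
oround [ 0.469 -0.2  ] [ 0.467 -0.212]
osquare [ 0.592 -0.073] [ 0.597 -0.076]
tray ((502.2814636230469, 214.04751586914062), (210.26303100585938, 209.1012725830078), 75.75144958496094)
[143 190  22  23 168] rect [563.7 250.2] [58.3 61.3] 89.6 circ [563.4 250. ] 31.1 mean [563.6 250.3]
[175 196  28  27 214] rect [539.3 153.3] [73.1 72.5] 44.0 circ [538.8 153.4] 38.1 mean [539.1 153.5]
[129 221  33  32 303] rect [466.4 274.8] [76.4 75.2] 76.2 circ [466.8 274.7] 49.9 mean [466.  274.6]
[164 228  33  33 265] rect [442.9 178. ] [88.6 88.2] 88.7 circ [442.5 177.5] 45.9 mean [442.9 177.7]
```

```bash
sed -i 's/im.min(2)>140/im.min(2)>125/' meas.py; python3 meas.py | head -6
cat > plan.py <<'E'
from h import *
def st():
    o=ctrl.get_obs(); Rm=R.from_rotvec(o['tool_rot']); 
    y=Rm.as_matrix()[:,1]; return o,Rm,np.degrees(np.arctan2(y[1],y[0]))
def plan(tx,ty,tz,ang=None):
    """target TCP pos and jaw angle (world deg, mod 180), tool straight down -> row values"""
    o,Rm,a=st(); z=np.array([0,0,-1.])
    if ang is None: ang=a
    k=(ang-a+90)%180-90; a2=np.radians(a+k)
    y=np.array([np.cos(a2),np.sin(a2),0]); x=np.cross(y,z)
    T=R.from_matrix(np.c_[x,y,z]); rel=(Rm.inv()*T).as_rotvec()
    s=Rm.inv().apply(np.array([tx,ty,tz])-o['tool_pos'])
    print('t',round(o['t'],2),'pos',o['tool_pos'].round(4),'jaw',round(a,1),'q6',o['q'][5].round(2),'open',round(o['opening'],4),'F',o['contact_force'].round(1))
    print('  row: ',(s*100).round(2),(np.degrees(rel)/5).round(2),'dist',np.linalg.norm(s).round(3))
E
python3 - <<'E'
from h import *
# scene check of lid centres: predicted pixels
d=load('scene0'); im=d['color'].astype(int); m=(im.min(2)>125).astype(np.uint8)
for n,p in dict(wide=(.598,-.203,.074),med=(.469,-.321,.08),slim=(.589,-.324,.076),sq=(.4635,-.064,.076)).items(): print(n,proj(d,p).round(1), )
from plan import *
plan(.45,-.05,.2,45)
E
```

```text
wide [319.  183.6] [ 0.5977 -0.2031] area 468 exp rect (64.1013412475586, 61.420814514160156) ang 88.77043914794922 reach 0.631
medium [365.7 231. ] [ 0.4693 -0.3214] area 265 exp rect (44.9669075012207, 47.351409912109375) ang 87.91423797607422 reach 0.569
slim [364.8 185.6] [ 0.5896 -0.3247] area 127 exp rect (32.17604446411133, 29.351659774780273) ang 88.77861785888672 reach 0.673
square [268.  235.4] [ 0.4637 -0.0639] area 312 exp rect (45.928001403808594, 46.964805603027344) ang 62.198402404785156 reach 0.468
oround [ 0.469 -0.2  ] [ 0.467 -0.212]
osquare [ 0.592 -0.073] [ 0.597 -0.076]
wide [[172.9 206.4]]
med [[105.6 180.2]]
slim [[115.2 219.5]]
sq [[213.6 150.6]]
t 0.15 pos [0.2372 0.5777 0.1976] jaw 67.7 q6 -0.12 open 0.0854 F [-0.2  0.5 -0.4]
  row:  [-43.53 -49.97  -0.17] [-0.02  0.    4.53] dist 0.663
```

```bash
python3 - <<'E'
from plan import *
plan(.4637,-.0639,.14,65)
E
```

```text
t 0.15 pos [0.2372 0.5777 0.1976] jaw 67.7 q6 -0.12 open 0.0854 F [-0.2  0.5 -0.4]
  row:  [-45.33 -50.73   5.83] [-0.02 -0.    0.53] dist 0.683
```

apply_moves --pt "-22.7 -25.4 2 0 0 0.3" --pt "-45.3 -50.7 4 0 0 0.53" --pt "-45.3 -50.7 4 0 0 0.53" --pt "-45.3 -50.7 4 0 0 0.53" --pt "-45.3 -50.7 5.8 0 0 0.53" --pt "-45.3 -50.7 5.8 0 0 0.53" --pt "-45.3 -50.7 5.8 0 0 0.53" --pt "-45.3 -50.7 5.8 0 0 0.53" --pt "-45.3 -50.7 5.8 0 0 0.53" --pt "-45.3 -50.7 5.8 0 0 0.53" --pt "-45.3 -50.7 5.8 0 0 0.53" --pt "-45.3 -50.7 5.8 0 0 0.53" --pt "-45.3 -50.7 5.8 0 0 0.53" --pt "-45.3 -50.7 5.8 0 0 0.53" --pt "-45.3 -50.7 5.8 0 0 0.53" --pt "-45.3 -50.7 5.8 0 0 0.53" --pt "-45.3 -50.7 5.8 0 0 0.53" --grip 0

```text
t: 1.85
tool_pos: [0.4632, -0.0627, 0.14]
tool_rot: [-0.678, -3.067, 0.002]
contact_force: [0.2, 0.4, 0.6]
opening: 0.0853
```

```bash
python3 - <<'E'
from plan import *
plan(.4637,-.0639,.03,65)
d=grab('wrist','w1')
E
```

```text
t 1.85 pos [ 0.4632 -0.0627  0.14  ] jaw 65.1 q6 -1.43 open 0.0853 F [0.2 0.4 0.6]
  row:  [-0.1  -0.07 11.  ] [-0.02 -0.01  0.01] dist 0.11
```

View pics/w1.png

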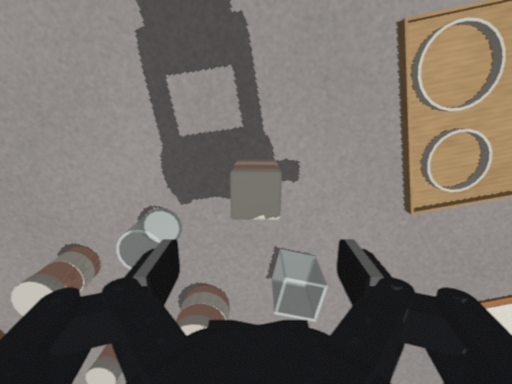

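```bash
python3 - <<'E'
from h import *
d=load('w1')
print(proj(d,[[.4637,-.0639,.076],[.592,-.075,.066],[.4637,-.0639,.0],[.4632,-.0627,.14]]).round(1))
# measured lid corners -> world
for u,v in [(231,170),(280,169),(280,219),(231,218)]: print(onz(d,u,v,.076).round(4))
E
```

```text
[[257.2 197.8]
 [297.4 300.2]
 [257.4 179.4]
 [258.2 223. ]]
[ 0.4297 -0.0744  0.076 ]
[ 0.4476 -0.0336  0.076 ]
[ 0.4922 -0.0531  0.076 ]
[ 0.4715 -0.0953  0.076 ]
```

The wrist view shows the square lid at (231–280, 170–219). That puts it at (0.460, -0.064) with an angle of 65°, which matches the top view. Descending.

apply_moves --pt "-0.1 0 4 0 0 0" --pt "-0.1 0 7 0 0 0" --pt "-0.1 0 9 0 0 0" --pt "-0.1 0 10.5 0 0 0" --pt "-0.1 0 11 0 0 0" --pt "-0.1 0 11 0 0 0" --pt "-0.1 0 11 0 0 0"

```text
t: 2.6
tool_pos: [0.4649, -0.0628, 0.0313]
tool_rot: [0.676, 3.067, -0.002]
contact_force: [-0.2, -0.7, 0.2]
opening: 0.0854
```

apply_moves --pt "0 0 0 0 0 0" --pt "0 0 0 0 0 0" --pt "0 0 0 0 0 0" --pt "0 0 0 0 0 0" --pt "0 0 0 0 0 0" --pt "0 0 0 0 0 0" --pt "0 0 0 0 0 0" --pt "0 0 0 0 0 0" --grip 1 --squeeze 30

```text
t: 3.4
tool_pos: [0.4656, -0.0632, 0.0324]
tool_rot: [0.675, 3.065, -0.003]
contact_force: [-1.9, -0.0, 5.9]
opening: 0.0473
```

apply_moves --pt "0 0 -1 0 0 0" --pt "0 0 -3 0 0 0" --pt "0 0 -6 0 0 0" --pt "0 0 -9 0 0 0" --pt "0 0 -11 0 0 0" --pt "0 0 -12 0 0 0" --pt "0 0 -12 0 0 0"

```text
t: 4.1
tool_pos: [0.4661, -0.0631, 0.1538]
tool_rot: [0.675, 3.063, -0.003]
contact_force: [-0.2, -0.7, -2.2]
opening: 0.0473
```

```bash
python3 - <<'E'
from plan import *
plan(.4663,.2747,.15,76)
plan(.4663,.2747,.033,76)
d=grab('wrist','w2')
d=grab('scene','s2')
E
```

```text
t 4.1 pos [ 0.4661 -0.0631  0.1538] jaw 65.1 q6 -1.43 open 0.0473 F [-0.2 -0.7 -2.2]
  row:  [14.18 30.66  0.28] [-0.01  0.06 -2.17] dist 0.338
t 4.1 pos [ 0.4661 -0.0631  0.1538] jaw 65.1 q6 -1.43 open 0.0473 F [-0.2 -0.7 -2.2]
  row:  [14.25 30.67 11.98] [-0.01  0.06 -2.17] dist 0.359
```

View pics/w2.png

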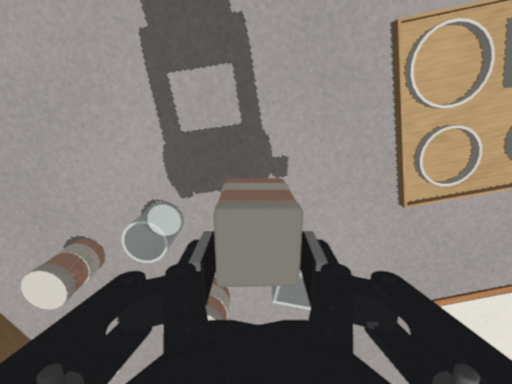

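View pics/s2.png

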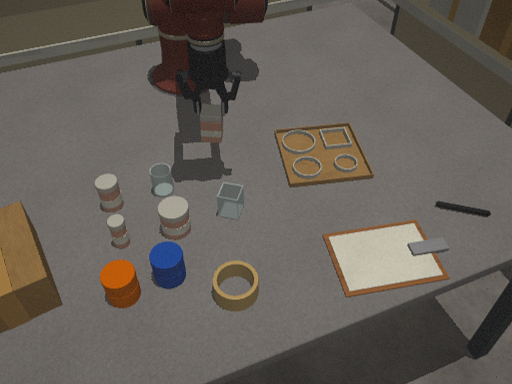

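```bash
python3 - <<'E'
from h import *
a=cv2.resize(load('w2')['color'][160:310,180:330],None,fx=4,fy=4); cv2.imwrite('pics/c4.png',a)
d=load('w2')
for u,v in [(214,205),(300,205),(300,285),(219,285)]: print(onz(d,u,v,.197).round(4))
E
```

```text
[ 0.4307 -0.0722  0.197 ]
[ 0.4496 -0.0315  0.197 ]
[ 0.4946 -0.0499  0.197 ]
[ 0.475  -0.0921  0.197 ]
```

View pics/c4.png

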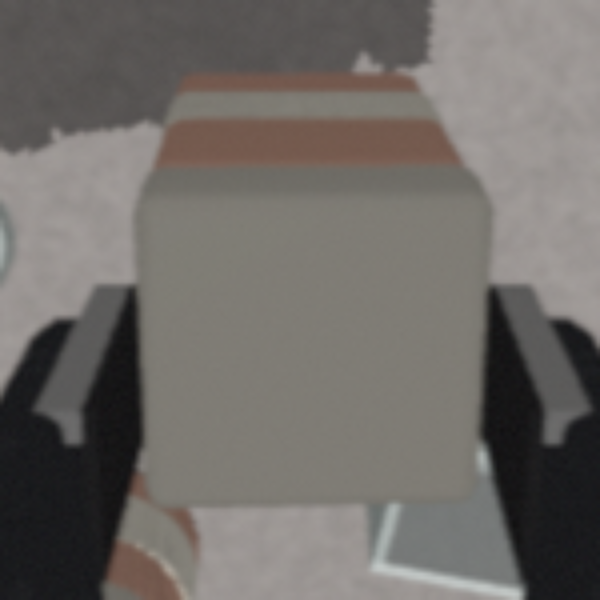

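apply_moves --pt "0.5 1 0 0 0 0" --pt "1.5 3.3 0 0 0 -0.3" --pt "3 6.5 0 0 0 -0.6" --pt "4.6 10 0 0 0 -0.9" --pt "6.2 13.5 0 0 0 -1.2" --pt "7.8 17 0 0 0 -1.5" --pt "9.3 20.5 0 0 0 -1.8" --pt "10.8 24 0 0 0 -2" --pt "12.2 27 0 0 0 -2.17" --pt "13.2 29.2 0 0 0 -2.17" --pt "13.9 30.5 0 0 0 -2.17" --pt "13.9 30.5 0 0 0 -2.17" --pt "13.9 30.5 0 0 0 -2.17"

```text
t: 5.5
tool_pos: [0.4661, 0.272, 0.1497]
tool_rot: [-0.382, -3.118, 0.005]
contact_force: [0.7, 0.6, -1.8]
opening: 0.0474
```

```bash
python3 - <<'E'
from plan import *
plan(.4687,.2741,.0355,76)
d=grab('wrist','w3')
E
```

```text
t 5.5 pos [0.4661 0.272  0.1497] jaw 76.0 q6 -0.93 open 0.0474 F [ 0.7  0.6 -1.8]
  row:  [-0.21  0.3  11.42] [-0.03 -0.    0.  ] dist 0.114
```

View pics/w3.png

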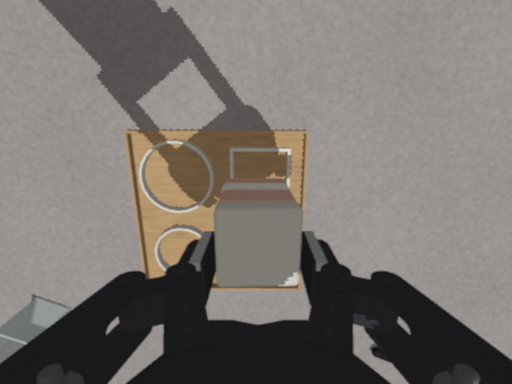

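The jar's sides run parallel to the tray and collar. Lowering.

apply_moves --pt "-0.2 0.3 3 0 0 0" --pt "-0.2 0.3 6 0 0 0" --pt "-0.2 0.3 8 0 0 0" --pt "-0.2 0.3 9.5 0 0 0" --pt "-0.2 0.3 10.5 0 0 0" --pt "-0.2 0.3 11 0 0 0" --pt "-0.2 0.3 11.3 0 0 0" --pt "-0.2 0.3 11.4 0 0 0" --pt "-0.2 0.3 11.4 0 0 0"

```text
t: 6.45
tool_pos: [0.4695, 0.2741, 0.0368]
tool_rot: [0.384, 3.117, -0.003]
contact_force: [-0.6, 0.5, -1.1]
opening: 0.0471
```

```bash
python3 - <<'E'
from plan import *
plan(.4687,.2741,.0355,76)
E
```

```text
t 6.45 pos [0.4695 0.2741 0.0368] jaw 76.0 q6 -0.93 open 0.0471 F [-0.6  0.5 -1.1]
  row:  [ 0.08 -0.02  0.13] [-0.02  0.01 -0.01] dist 0.002
```

apply_moves --pt "0.1 0 0.15 0 0 0" --pt "0.1 0 0.2 0 0 0" --pt "0.1 0 0.2 0 0 0" --pt "0.1 0 0.2 0 0 0"

```text
t: 6.85
tool_pos: [0.469, 0.2746, 0.0355]
tool_rot: [0.383, 3.116, -0.002]
contact_force: [-0.9, 0.8, 2.6]
opening: 0.047
```

apply_moves --pt "0 0 0 0 0 0" --pt "0 0 0 0 0 0" --pt "0 0 0 0 0 0" --pt "0 0 0 0 0 0" --pt "0 0 0 0 0 0" --pt "0 0 -2 0 0 0" --pt "0 0 -5 0 0 0" --pt "0 0 -9 0 0 0" --pt "0 0 -13 0 0 0" --pt "0 0 -13 0 0 0" --grip 0

```text
t: 7.85
tool_pos: [0.4727, 0.2765, 0.1732]
tool_rot: [0.382, 3.105, 0.008]
contact_force: [0.4, 0.5, -0.1]
opening: 0.0855
```

```bash
python3 - <<'E'
from plan import *
plan(.598,-.203,.16,45)
plan(.4694,-.321,.16,45)
d=grab('wrist','w4')
E
```

```text
t 7.85 pos [0.4727 0.2765 0.1732] jaw 76.0 q6 -0.93 open 0.0855 F [ 0.4  0.5 -0.1]
  row:  [-23.76 -43.49   1.33] [0.11 0.12 6.2 ] dist 0.496
t 7.85 pos [0.4727 0.2765 0.1732] jaw 76.0 q6 -0.93 open 0.0855 F [ 0.4  0.5 -0.1]
  row:  [-14.14 -58.06   1.11] [0.11 0.12 6.2 ] dist 0.598
```

View pics/w4.png

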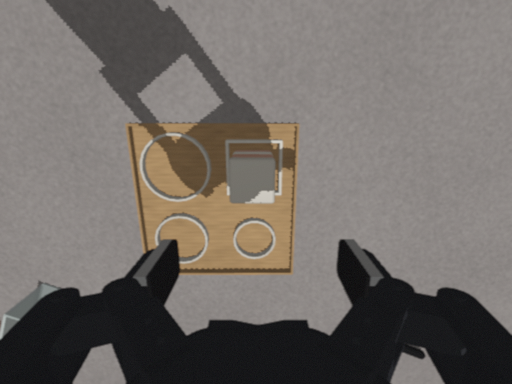

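The square jar stands inside its collar at (252,175). Wide jar next.

apply_moves --pt "-11.9 -21.7 0 0 0 3" --pt "-23.8 -43.5 0 0.1 0.1 6.2" --pt "-23.8 -43.5 0 0.1 0.1 6.2" --pt "-23.8 -43.5 0 0.1 0.1 6.2" --pt "-23.8 -43.5 0 0.1 0.1 6.2" --pt "-23.8 -43.5 0 0.1 0.1 6.2" --pt "-23.8 -43.5 1 0.1 0.1 6.2" --pt "-23.8 -43.5 1.3 0.1 0.1 6.2" --pt "-23.8 -43.5 1.3 0.1 0.1 6.2" --pt "-23.8 -43.5 1.3 0.1 0.1 6.2" --pt "-23.8 -43.5 1.3 0.1 0.1 6.2" --pt "-23.8 -43.5 1.3 0.1 0.1 6.2" --pt "-23.8 -43.5 1.3 0.1 0.1 6.2" --pt "-23.8 -43.5 1.3 0.1 0.1 6.2"

```text
t: 9.3
tool_pos: [0.5964, -0.2025, 0.1568]
tool_rot: [-1.2, -2.901, 0.004]
contact_force: [0.4, -0.4, 0.3]
opening: 0.0853
```

```bash
python3 - <<'E'
from plan import *
plan(.598,-.203,.03,45)
d=grab('wrist','w5'); print(proj(d,[[.598,-.203,.074]]))
d=grab('top','t5')
a=d['color'][170:275,115:225]
cv2.imwrite('pics/c5.png',cv2.resize(a,None,fx=5,fy=5,interpolation=cv2.INTER_CUBIC))
E
```

```text
t 9.3 pos [ 0.5964 -0.2025  0.1568] jaw 45.1 q6 -1.23 open 0.0853 F [ 0.4 -0.4  0.3]
  row:  [-0.17  0.12 12.68] [-0.04 -0.02  0.01] dist 0.127
[[259.40066115 192.79691442]]
```

View pics/w5.png

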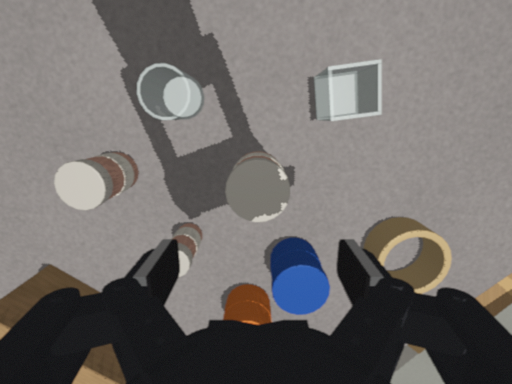

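View pics/c5.png

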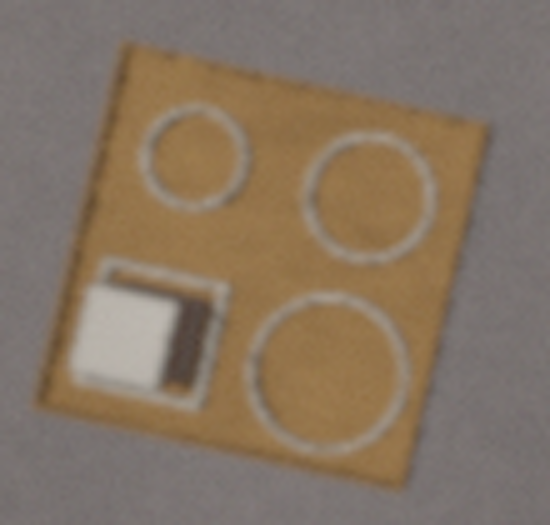

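```bash
cat > chk.py <<'E'
from h import *
COL=dict(square=(.4663,.2747,.079),wide=(.4427,.1777,.077),medium=(.539,.1534,.083),slim=(.5636,.2502,.079))
def chk(f,names,clear=True):
    d=load(f); im=d['color'].astype(int); m=(im.min(2)>125).astype(np.uint8)
    for nme in names:
        x,y,z=COL[nme]; u,v=proj(d,(x,y,z))[0]
        n,l,s,c=cv2.connectedComponentsWithStats(cv2.morphologyEx(m,cv2.MORPH_OPEN,np.ones((3,3)))) 
        k=l[int(round(v)),int(round(u))]
        p=onz(d,*c[k],z); print(nme,'pred',(round(u,1),round(v,1)),'found',c[k].round(1),s[k][4],p[:2].round(4),'err mm',((p[:2]-[x,y])*1000).round(1))
E
python3 - <<'E'
from chk import *
chk('t5',['square'])
d=load('w5'); im=d['color'][140:235,210:305]; cv2.imwrite('pics/c6.png',cv2.resize(im,None,fx=6,fy=6))
d=load('t5'); m=(d['color'].astype(int).min(2)>125).astype(np.uint8)
E
```

```text
square pred (np.float64(138.5), np.float64(237.4)) found [138.9 237.5] 355 [0.4659 0.2735] err mm [-0.4 -1.2]
```

View pics/c6.png

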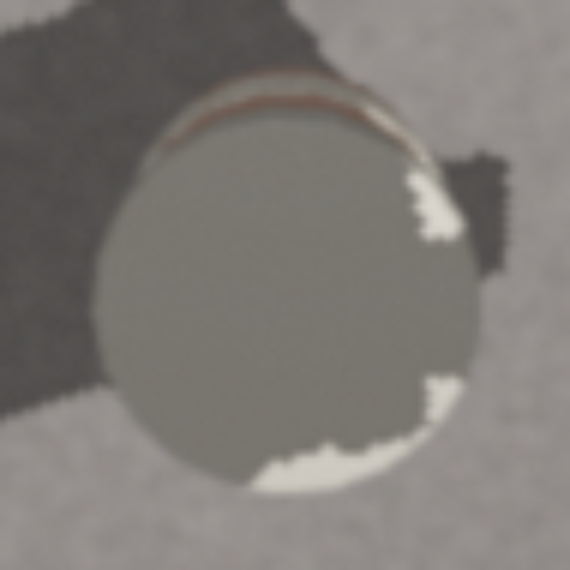

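Wide lid centre is at (258,190) against a predicted (259,193), so they agree within about 2 mm. The square jar sits about 1 mm from its collar's middle. Descending on the wide jar.

apply_moves --pt "-0.1 0.1 4 0 0 0" --pt "-0.1 0.1 7 0 0 0" --pt "-0.1 0.1 9.5 0 0 0" --pt "-0.1 0.1 11.5 0 0 0" --pt "-0.1 0.1 12.5 0 0 0" --pt "-0.1 0.1 12.7 0 0 0" --pt "-0.1 0.1 12.7 0 0 0" --pt "-0.1 0.1 12.7 0 0 0"

```text
t: 10.2
tool_pos: [0.5989, -0.2032, 0.0321]
tool_rot: [1.2, 2.902, -0.004]
contact_force: [-1.1, -0.3, -0.3]
opening: 0.0856
```

apply_moves --pt "0 0 0 0 0 0" --pt "0 0 0 0 0 0" --pt "0 0 0 0 0 0" --pt "0 0 0 0 0 0" --pt "0 0 0 0 0 0" --pt "0 0 0 0 0 0" --pt "0 0 0 0 0 0" --grip 1 --squeeze 35

```text
t: 10.9
tool_pos: [0.6146, -0.2037, 0.0494]
tool_rot: [1.187, 2.872, 0.011]
contact_force: [10.3, 14.6, 38.0]
opening: 0.0057
```

apply_moves --pt "0 0 -1 0 0 0" --pt "0 0 -3 0 0 0" --pt "0 0 -6 0 0 0" --pt "0 0 -9 0 0 0" --pt "0 0 -12 0 0 0" --pt "0 0 -14 0 0 0" --pt "0 0 -14 0 0 0"

```text
t: 11.6
tool_pos: [0.6121, -0.2039, 0.1947]
tool_rot: [1.184, 2.864, 0.01]
contact_force: [0.2, 0.4, -0.1]
opening: -0.0002
```

```bash
python3 - <<'E'
from plan import *
plan(.4427,.1777,.17)
d=grab('wrist','w6')
E
```

```text
t 11.6 pos [ 0.6121 -0.2039  0.1947] jaw 45.1 q6 -1.23 open -0.0002 F [ 0.2  0.4 -0.1]
  row:  [39.01 15.01  1.37] [ 0.26  0.42 -0.  ] dist 0.418
```

View pics/w6.png

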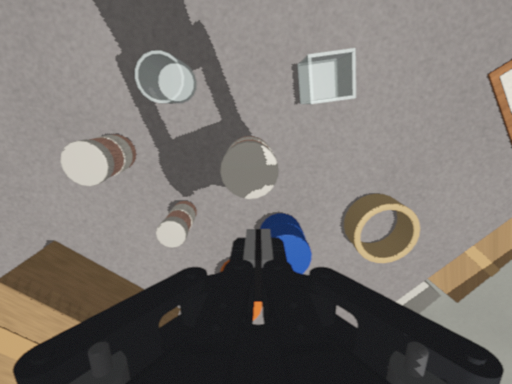

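The grip failed. The pads were too high on the wide jar because they sit back when open, and they slid over the lid. The jar still looks upright at (250,168). I'll reopen, re-measure and grip lower.

```bash
python3 - <<'E'
from plan import *
d=load('w6'); im=d['color'][125:215,205:295]; cv2.imwrite('pics/c7.png',cv2.resize(im,None,fx=6,fy=6))
print(onz(d,250,169,.074)[:2].round(4))
t=grab('top','t6'); cv2.imwrite('pics/c8.png',cv2.resize(t['color'][110:260,240:390],None,fx=4,fy=4))
plan(.598,-.203,.15,45)
E
```

```text
[ 0.5996 -0.2009]
t 11.7 pos [ 0.6099 -0.2029  0.1895] jaw 45.1 q6 -1.23 open -0.0002 F [-0.3  0.2 -0.4]
  row:  [ 0.95 -0.92  3.9 ] [0.23 0.34 0.01] dist 0.041
```

View pics/c7.png

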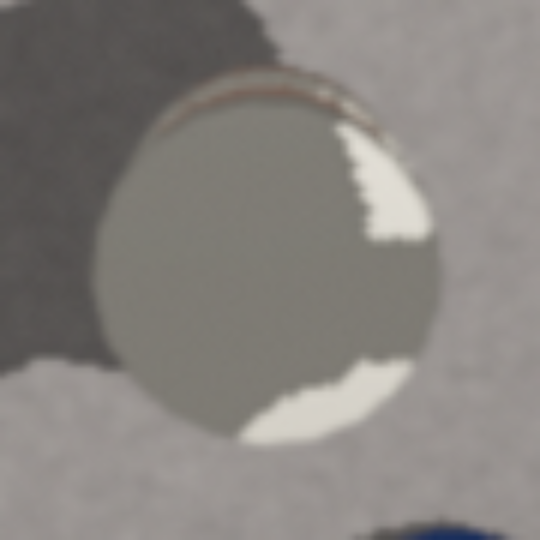

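View pics/c8.png

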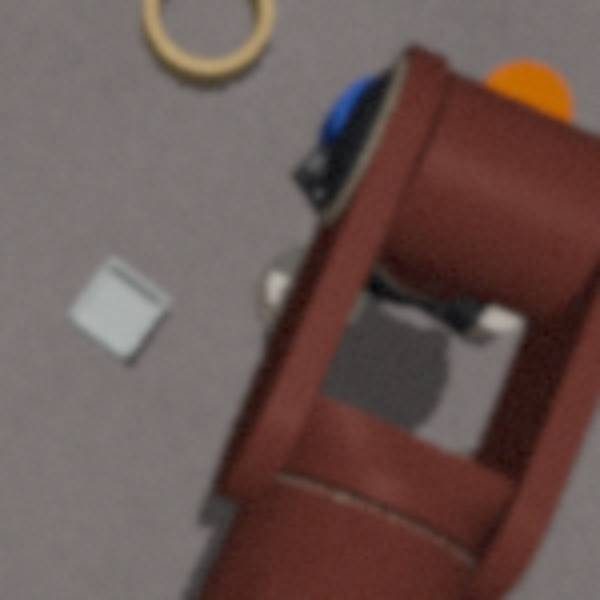

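apply_moves --pt "0 0 0 0.1 0.15 0" --pt "0.5 -0.5 0 0.2 0.3 0" --pt "1 -0.8 1.5 0.2 0.35 0" --pt "1 -0.8 3 0.2 0.35 0" --pt "1 -0.8 3.9 0.2 0.35 0" --pt "1 -0.8 3.9 0.2 0.35 0" --pt "1 -0.8 3.9 0.2 0.35 0" --pt "1 -0.8 3.9 0.2 0.35 0" --grip 0

```text
t: 12.5
tool_pos: [0.599, -0.2019, 0.1507]
tool_rot: [1.2, 2.902, 0.004]
contact_force: [-0.1, -0.3, -0.7]
opening: 0.0856
```

```bash
python3 - <<'E'
from plan import *
plan(.599,-.2015,.013,45)
d=grab('wrist','w7'); print(proj(d,[[.599,-.2015,.074]]))
im=d['color'][140:235,210:305]; cv2.imwrite('pics/c9.png',cv2.resize(im,None,fx=6,fy=6))
E
```

```text
t 12.5 pos [ 0.599  -0.2019  0.1507] jaw 45.1 q6 -1.23 open 0.0856 F [-0.1 -0.3 -0.7]
  row:  [ 0.03 -0.   13.77] [ 0.03 -0.    0.01] dist 0.138
[[258.55515874 192.62718253]]
```

View pics/c9.png

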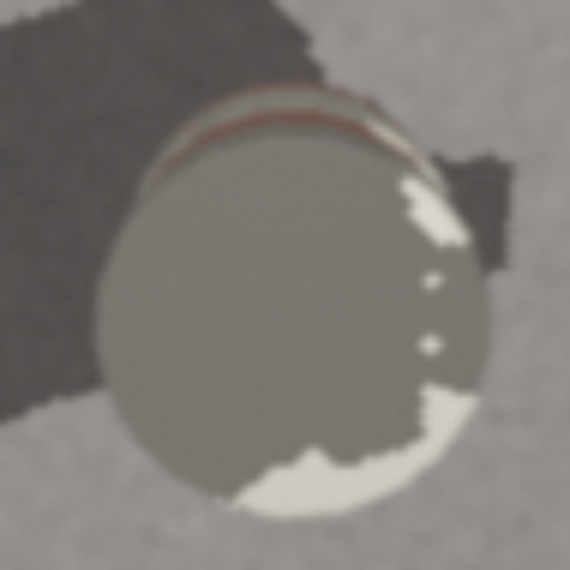

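apply_moves --pt "0 0 4 0 0 0" --pt "0 0 7 0 0 0" --pt "0 0 9.5 0 0 0" --pt "0 0 11.5 0 0 0" --pt "0 0 13 0 0 0" --pt "0 0 13.8 0 0 0" --pt "0 0 13.8 0 0 0" --pt "0 0 13.8 0 0 0"

```text
t: 13.35
tool_pos: [0.6002, -0.2022, 0.0141]
tool_rot: [1.199, 2.9, 0.004]
contact_force: [-0.9, 1.2, 0.2]
opening: 0.0853
```

apply_moves --pt "0 0 0 0 0 0" --pt "0 0 0 0 0 0" --pt "0 0 0 0 0 0" --grip 0.4 --squeeze 30

```text
t: 13.65
tool_pos: [0.6015, -0.2029, 0.0161]
tool_rot: [1.198, 2.897, 0.003]
contact_force: [-0.4, -1.3, 4.9]
opening: 0.0651
```

```bash
python3 - <<'E'
from plan import *
plan(.599,-.2015,.013,45)
d=grab('scene','s7'); cv2.imwrite('pics/c10.png',cv2.resize(d['color'][110:290,80:280],None,fx=4,fy=4)[:600,:800])
E
```

```text
t 13.65 pos [ 0.6015 -0.2029  0.0161] jaw 45.1 q6 -1.23 open 0.0651 F [-0.4 -1.3  4.9]
  row:  [ 0.28 -0.08  0.31] [0.05 0.06 0.02] dist 0.004
```

View pics/c10.png

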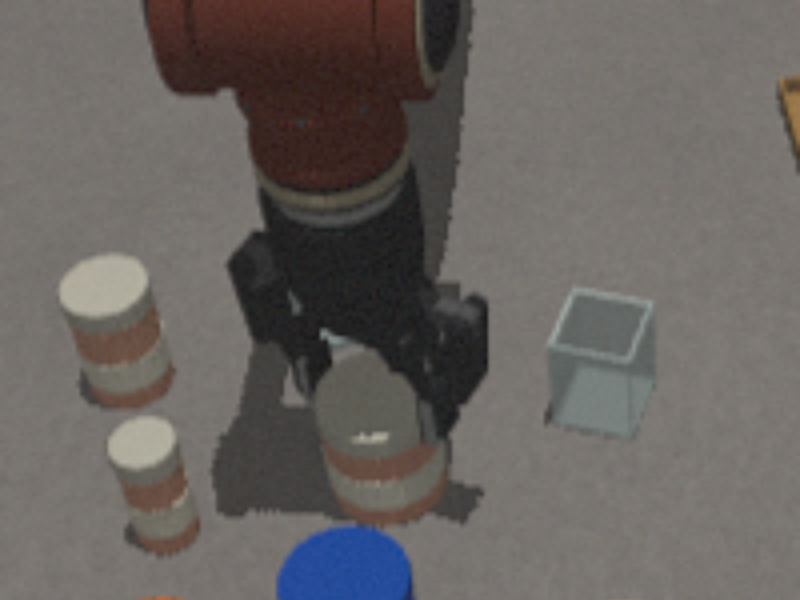

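The scene view shows the fingers on both sides of the wide jar at about (370,430) in the crop, with an opening of 65 mm. Lifting.

apply_moves --pt "0 0 0 0 0 0" --pt "0 0 0 0 0 0" --pt "0 0 -1 0 0 0" --pt "0 0 -3 0 0 0" --pt "0 0 -6 0 0 0" --pt "0 0 -9 0 0 0" --pt "0 0 -12 0 0 0" --pt "0 0 -14 0 0 0" --pt "0 0 -14 0 0 0" --grip 0.5 --squeeze 40

```text
t: 14.6
tool_pos: [0.6025, -0.2036, 0.1605]
tool_rot: [1.195, 2.891, 0.002]
contact_force: [-0.1, 0.3, -1.0]
opening: 0.0644
```

```bash
python3 - <<'E'
from plan import *
plan(.4447,.1757,.15,45)
d=grab('wrist','w8')
c,_=ray(d,0,0); print(c)
for u in [(258,0)]: pass
E
```

```text
t 14.6 pos [ 0.6025 -0.2036  0.1605] jaw 45.1 q6 -1.23 open 0.0644 F [-0.1  0.3 -1. ]
  row:  [37.97 15.71  0.7 ] [0.07 0.13 0.02] dist 0.411
[ 0.54841526 -0.1522582   0.33557858]
```

View pics/w8.png

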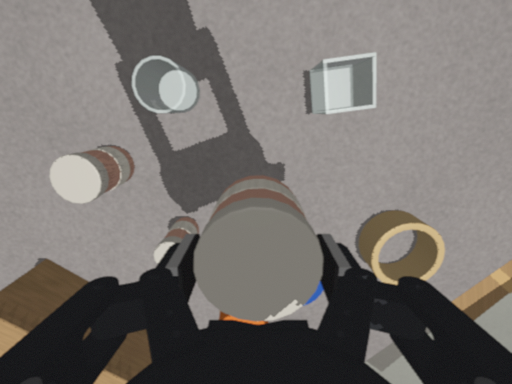

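```bash
python3 - <<'E'
from h import *
d=load('w8'); a=cv2.resize(d['color'][170:330,180:335],None,fx=3.7,fy=3.7); cv2.imwrite('pics/c11.png',a)
o=np.array([.6025,-.2036])
p=onz(d,258,258,.2184)[:2]; x=np.array([-.707,.707]);y=-np.array([-.707,-.707]); print(p,(p-o)@x,(p-o)@y)
E
```

```text
[ 0.5976787  -0.20012472] 0.005865675587732358 -0.0009516359558792421
```

View pics/c11.png

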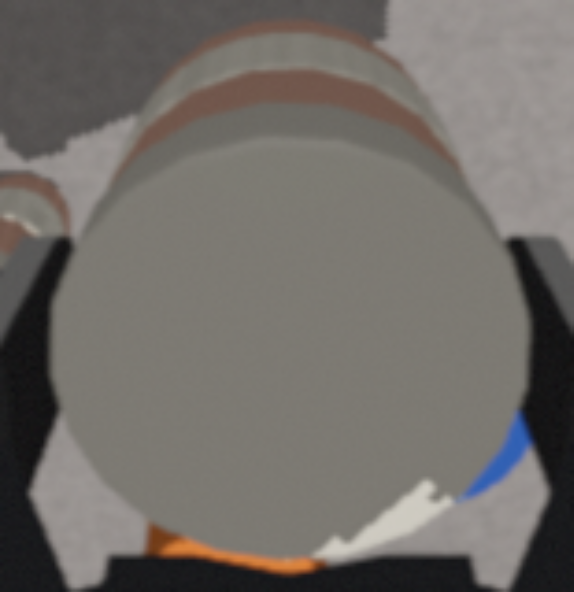

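apply_moves --pt "1 0.4 0 0 0 0" --pt "3 1.2 0 0 0 0" --pt "6 2.5 0 0 0 0" --pt "10 4.1 0 0 0 0" --pt "14 5.8 0 0 0.1 0" --pt "18 7.4 0 0 0.1 0" --pt "22 9.1 0 0 0.1 0" --pt "26 10.8 0 0.1 0.1 0" --pt "30 12.4 0 0.1 0.1 0" --pt "33.5 13.9 0 0.1 0.1 0" --pt "36 15 0 0.1 0.1 0" --pt "37.5 15.5 0 0.1 0.1 0" --pt "38 15.7 0 0.1 0.1 0" --pt "38 15.7 0 0.1 0.1 0" --pt "38 15.7 0 0.1 0.1 0"

```text
t: 16.15
tool_pos: [0.4427, 0.1758, 0.1546]
tool_rot: [-1.2, -2.9, 0.007]
contact_force: [0.9, -1.1, -1.9]
opening: 0.0644
```

```bash
python3 - <<'E'
from plan import *
plan(.4447,.1757,.0195,45)
E
```

```text
t 16.15 pos [0.4427 0.1758 0.1546] jaw 45.1 q6 -0.56 open 0.0644 F [ 0.9 -1.1 -1.9]
  row:  [-0.16  0.2  13.51] [-0.06 -0.01  0.01] dist 0.135
```

apply_moves --pt "-0.2 0.2 3 0 0 0" --pt "-0.2 0.2 6 0 0 0" --pt "-0.2 0.2 9 0 0 0" --pt "-0.2 0.2 11 0 0 0" --pt "-0.2 0.2 12.2 0 0 0" --pt "-0.2 0.2 13 0 0 0" --pt "-0.2 0.2 13.4 0 0 0" --pt "-0.2 0.2 13.5 0 0 0" --pt "-0.2 0.2 13.5 0 0 0" --pt "-0.2 0.2 13.5 0 0 0"

```text
t: 17.15
tool_pos: [0.4458, 0.1757, 0.0206]
tool_rot: [-1.2, -2.902, 0.005]
contact_force: [-0.2, 0.2, -2.3]
opening: 0.0643
```

```bash
python3 - <<'E'
from plan import *
plan(.4447,.1757,.0192,45)
E
```

```text
t 17.15 pos [0.4458 0.1757 0.0206] jaw 45.1 q6 -0.56 open 0.0643 F [-0.2  0.2 -2.3]
  row:  [ 0.08 -0.08  0.14] [-0.04 -0.    0.01] dist 0.002
```

apply_moves --pt "0.1 0 0.15 0 0 0" --pt "0.1 0 0.2 0 0 0" --pt "0.1 0 0.2 0 0 0" --pt "0.1 0 0.2 0 0 0"

```text
t: 17.55
tool_pos: [0.4456, 0.1767, 0.0194]
tool_rot: [-1.2, -2.902, 0.004]
contact_force: [-1.3, 0.7, 4.0]
opening: 0.0645
```

apply_moves --pt "0 0 0 0 0 0" --pt "0 0 0 0 0 0" --pt "0 0 0 0 0 0" --pt "0 0 0 0 0 0" --pt "0 0 0 0 0 0" --pt "0 0 -2 0 0 0" --pt "0 0 -5 0 0 0" --pt "0 0 -9 0 0 0" --pt "0 0 -14 0 0 0" --pt "0 0 -14 0 0 0" --grip 0

```text
t: 18.55
tool_pos: [0.4507, 0.1781, 0.168]
tool_rot: [1.196, 2.893, 0.01]
contact_force: [0.4, -0.8, 0.0]
opening: 0.0855
```

```bash
python3 - <<'E'
from plan import *
plan(.4694,-.321,.15,45)
d=grab('wrist','w9')
E
```

```text
t 18.55 pos [0.4507 0.1781 0.168 ] jaw 45.1 q6 -0.56 open 0.0855 F [ 0.4 -0.8  0. ]
  row:  [-36.56 -34.03   1.75] [0.12 0.09 0.01] dist 0.5
```

View pics/w9.png

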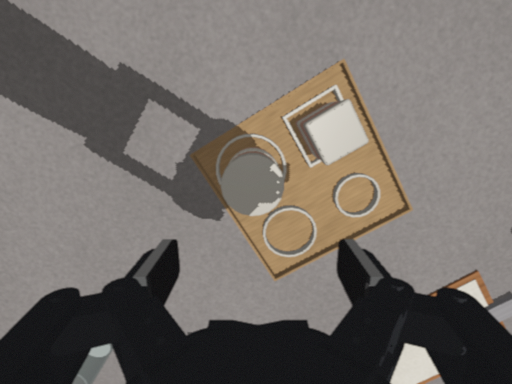

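The wide jar stands in its collar at about (252,180). Medium jar next.

apply_moves --pt "-18.3 -17 0 0 0 0" --pt "-36.6 -34 0 0.1 0.1 0" --pt "-36.6 -34 0 0.1 0.1 0" --pt "-36.6 -34 0 0.1 0.1 0" --pt "-36.6 -34 0 0.1 0.1 0" --pt "-36.6 -34 0 0.1 0.1 0" --pt "-36.6 -34 1 0.1 0.1 0" --pt "-36.6 -34 1.7 0.1 0.1 0" --pt "-36.6 -34 1.7 0.1 0.1 0" --pt "-36.6 -34 1.7 0.1 0.1 0" --pt "-36.6 -34 1.7 0.1 0.1 0" --pt "-36.6 -34 1.7 0.1 0.1 0" --pt "-36.6 -34 1.7 0.1 0.1 0" --pt "-36.6 -34 1.7 0.1 0.1 0"

```text
t: 20.0
tool_pos: [0.468, -0.3202, 0.147]
tool_rot: [-1.196, -2.9, 0.002]
contact_force: [0.7, 0.6, 0.3]
opening: 0.0854
```

```bash
python3 - <<'E'
from plan import *
from chk import *
plan(.4694,-.321,.025,45)
d=grab('wrist','w10'); print(proj(d,[[.4694,-.321,.080]]))
grab('top','t10'); chk('t10',['square','wide'])
E
```

```text
t 20.0 pos [ 0.468  -0.3202  0.147 ] jaw 45.2 q6 -1.52 open 0.0854 F [0.7 0.6 0.3]
  row:  [-0.21  0.08 12.2 ] [-0.04 -0.05  0.03] dist 0.122
[[259.12271383 197.62694052]]
square pred (np.float64(138.5), np.float64(237.4)) found [138.9 237.6] 351 [0.4658 0.2736] err mm [-0.5 -1.1]
wide pred (np.float64(175.9), np.float64(245.6)) found [176.  243.9] 511 [0.447  0.1774] err mm [ 4.3 -0.3]
```

View pics/w10.png

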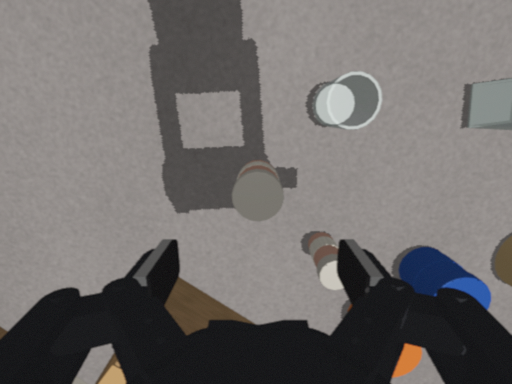

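apply_moves --pt "-0.1 0.1 4 0 0 0" --pt "-0.1 0.1 7 0 0 0" --pt "-0.1 0.1 9.5 0 0 0" --pt "-0.1 0.1 11.2 0 0 0" --pt "-0.1 0.1 12 0 0 0" --pt "-0.1 0.1 12.3 0 0 0" --pt "-0.1 0.1 12.3 0 0 0" --pt "-0.1 0.1 12.3 0 0 0"

```text
t: 20.9
tool_pos: [0.4699, -0.321, 0.026]
tool_rot: [-1.197, -2.903, 0.004]
contact_force: [0.5, -1.0, 0.1]
opening: 0.0853
```

apply_moves --pt "0 0 0 0 0 0" --pt "0 0 0 0 0 0" --pt "0 0 0 0 0 0" --pt "0 0 0 0 0 0" --pt "0 0 0 0 0 0" --grip 0.6 --squeeze 30

```text
t: 21.4
tool_pos: [0.4705, -0.3217, 0.027]
tool_rot: [-1.198, -2.904, 0.005]
contact_force: [-0.6, -0.5, 5.3]
opening: 0.0487
```

apply_moves --pt "0 0 -1 0 0 0" --pt "0 0 -3 0 0 0" --pt "0 0 -6 0 0 0" --pt "0 0 -9 0 0 0" --pt "0 0 -12 0 0 0" --pt "0 0 -14 0 0 0" --pt "0 0 -14 0 0 0"

```text
t: 22.1
tool_pos: [0.4722, -0.3225, 0.1709]
tool_rot: [1.195, 2.899, -0.008]
contact_force: [0.3, -0.6, -1.2]
opening: 0.0491
```

```bash
python3 - <<'E'
from plan import *
x=np.array([-.707,.707]); t=np.array([.539,.1534])-.0025*x; print(t)
plan(*t,.165,45)
d=grab('wrist','w11'); a=cv2.resize(d['color'][170:330,180:335],None,fx=3.7,fy=3.7); cv2.imwrite('pics/c12.png',a)
E
```

```text
[0.5407675 0.1516325]
t 22.1 pos [ 0.4722 -0.3225  0.1709] jaw 45.2 q6 -1.52 open 0.0491 F [ 0.3 -0.6 -1.2]
  row:  [28.56 38.47  0.28] [-0.03  0.08  0.04] dist 0.479
```

View pics/c12.png

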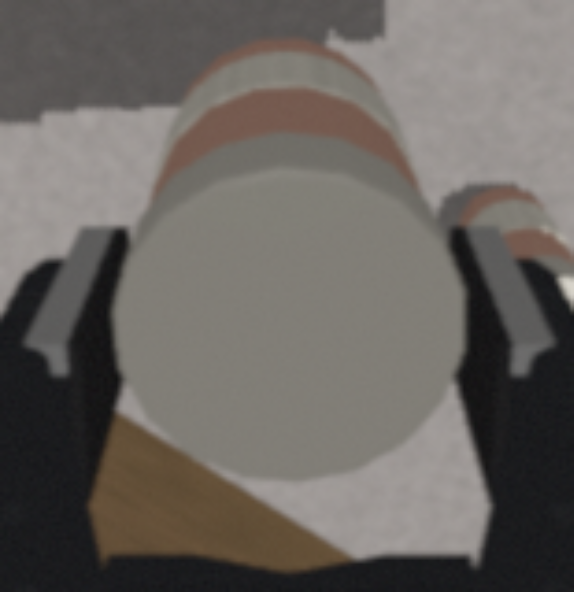

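apply_moves --pt "0.7 1 0 0 0 0" --pt "2.2 3 0 0 0 0" --pt "4.3 5.8 0 0 0 0" --pt "6.9 9.3 0 0 0 0" --pt "9.5 12.8 0 0 0 0" --pt "12.1 16.3 0 0 0 0" --pt "14.7 19.8 0 0 0 0" --pt "17.3 23.3 0 0 0 0" --pt "19.9 26.8 0 0 0 0" --pt "22.5 30.3 0 0 0 0" --pt "24.8 33.4 0 0 0.1 0" --pt "26.7 36 0 0 0.1 0" --pt "28 37.7 0 0 0.1 0" --pt "28.5 38.4 0 0 0.1 0" --pt "28.5 38.4 0 0 0.1 0" --pt "28.5 38.4 0 0 0.1 0"

```text
t: 23.75
tool_pos: [0.539, 0.151, 0.1651]
tool_rot: [-1.195, -2.897, 0.003]
contact_force: [-0.2, -0.8, -1.8]
opening: 0.0485
```

```bash
python3 - <<'E'
from plan import *
d=load('w11'); x=np.array([-.707,.707]);y=-x[::-1]
p=onz(d,258.3,257.6,.224)[:2]-[.4722,-.3225]; print(p@x)
plan(.5408,.1516,.030,45)
E
```

```text
0.0030154222307419683
t 23.75 pos [0.539  0.151  0.1651] jaw 45.2 q6 -0.65 open 0.0485 F [-0.2 -0.8 -1.8]
  row:  [-0.16  0.23 13.51] [-0.05 -0.07  0.03] dist 0.135
```

apply_moves --pt "-0.2 0.2 3 0 0 0" --pt "-0.2 0.2 6 0 0 0" --pt "-0.2 0.2 9 0 0 0" --pt "-0.2 0.2 11 0 0 0" --pt "-0.2 0.2 12.2 0 0 0" --pt "-0.2 0.2 13 0 0 0" --pt "-0.2 0.2 13.4 0 0 0" --pt "-0.2 0.2 13.6 0 0 0" --pt "-0.2 0.2 13.7 0 0 0" --pt "-0.2 0.2 13.7 0 0 0" --pt "-0.2 0.2 13.7 0 0 0"

```text
t: 24.85
tool_pos: [0.5419, 0.151, 0.0301]
tool_rot: [-1.196, -2.899, 0.002]
contact_force: [-3.5, -2.1, 5.4]
opening: 0.0489
```

```bash
python3 - <<'E'
from plan import *
plan(.5408,.1516,.030,45)
E
```

```text
t 24.85 pos [0.5419 0.151  0.0301] jaw 45.2 q6 -0.65 open 0.0489 F [-3.5 -2.1  5.4]
  row:  [ 0.12 -0.03  0.01] [-0.04 -0.05  0.04] dist 0.001
```

Contact with the tray floor at the expected height. Releasing.

apply_moves --pt "0 0 0 0 0 0" --pt "0 0 0 0 0 0" --pt "0 0 0 0 0 0" --pt "0 0 0 0 0 0" --pt "0 0 0 0 0 0" --pt "0 0 -2 0 0 0" --pt "0 0 -5 0 0 0" --pt "0 0 -9 0 0 0" --pt "0 0 -13 0 0 0" --pt "0 0 -13 0 0 0" --grip 0

```text
t: 25.85
tool_pos: [0.5469, 0.1517, 0.1678]
tool_rot: [1.195, 2.899, 0.008]
contact_force: [1.1, 0.4, 1.0]
opening: 0.0852
```

```bash
python3 - <<'E'
from plan import *
plan(.5893,-.3244,.15,45)
d=grab('wrist','w12')
E
```

```text
t 25.85 pos [0.5469 0.1517 0.1678] jaw 45.2 q6 -0.65 open 0.0852 F [1.1 0.4 1. ]
  row:  [-36.56 -30.79   1.69] [0.08 0.04 0.04] dist 0.478
```

View pics/w12.png

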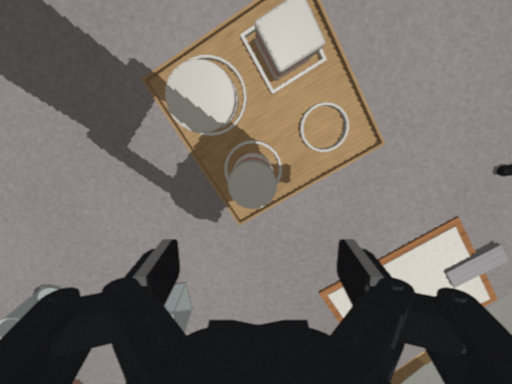

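The medium jar is in its collar at (252,178). Slim jar next.

apply_moves --pt "-18.3 -15.4 0 0 0 0" --pt "-36.6 -30.8 0 0.1 0 0" --pt "-36.6 -30.8 0 0.1 0 0" --pt "-36.6 -30.8 0 0.1 0 0" --pt "-36.6 -30.8 0 0.1 0 0" --pt "-36.6 -30.8 0 0.1 0 0" --pt "-36.6 -30.8 1 0.1 0 0" --pt "-36.6 -30.8 1.7 0.1 0 0" --pt "-36.6 -30.8 1.7 0.1 0 0" --pt "-36.6 -30.8 1.7 0.1 0 0" --pt "-36.6 -30.8 1.7 0.1 0 0" --pt "-36.6 -30.8 1.7 0.1 0 0" --pt "-36.6 -30.8 1.7 0.1 0 0" --pt "-36.6 -30.8 1.7 0.1 0 0"

```text
t: 27.3
tool_pos: [0.5878, -0.3236, 0.1464]
tool_rot: [-1.194, -2.903, 0.008]
contact_force: [1.0, -0.2, -1.0]
opening: 0.0855
```

```bash
python3 - <<'E'
from plan import *
from chk import *
plan(.5893,-.3244,.026,45)
d=grab('wrist','w13'); print(proj(d,[[.5893,-.3244,.076]]))
grab('top','t13'); chk('t13',['square','wide','medium'])
E
```

```text
t 27.3 pos [ 0.5878 -0.3236  0.1464] jaw 45.3 q6 -1.4 open 0.0855 F [ 1.  -0.2 -1. ]
  row:  [-0.17  0.12 12.04] [-0.07 -0.    0.05] dist 0.12
[[259.34803444 196.36912285]]
square pred (np.float64(138.5), np.float64(237.4)) found [138.9 237.5] 356 [0.4659 0.2735] err mm [-0.4 -1.2]
wide pred (np.float64(175.9), np.float64(245.6)) found [176.  243.8] 521 [0.4474 0.1775] err mm [ 4.7 -0.2]
medium pred (np.float64(184.4), np.float64(208.5)) found [184.9 207.5] 307 [0.5417 0.1521] err mm [ 2.7 -1.3]
```

View pics/w13.png

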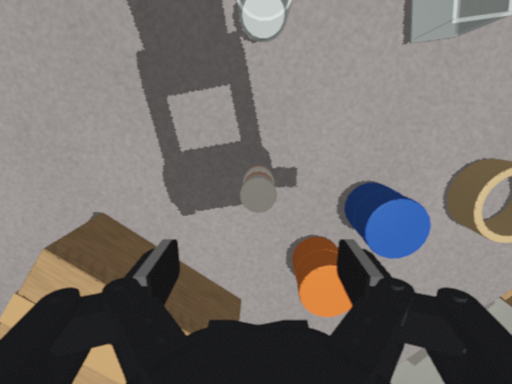

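View pics/t13.png

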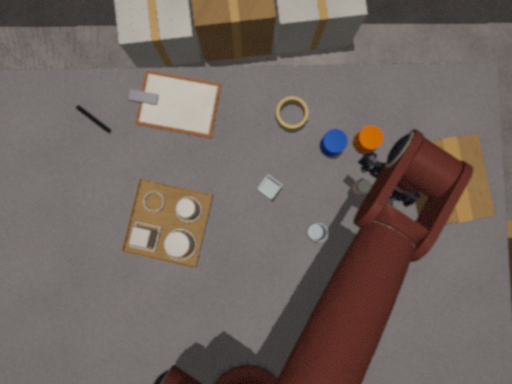

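```bash
python3 - <<'E'
from h import *
d=load('top0')
for q in [(408,150),(430,225)]: print(onz(d,*q,0)[:2].round(3),onz(d,*q,.1)[:2].round(3))
d=load('w13')
for q in [(100,213),(240,300)]: print('w',onz(d,*q,0)[:2].round(3),onz(d,*q,.1)[:2].round(3))
E
```

```text
[ 0.695 -0.475] [ 0.679 -0.435]
[ 0.479 -0.528] [ 0.482 -0.484]
w [ 0.477 -0.502] [ 0.496 -0.431]
w [ 0.696 -0.468] [ 0.646 -0.407]
```

The box edge is at y ≈ -0.48 to -0.52, well clear of the gripper. Descending on the slim jar at (258,193).

apply_moves --pt "-0.1 0.1 4 0 0 0" --pt "-0.1 0.1 7 0 0 0" --pt "-0.1 0.1 9.5 0 0 0" --pt "-0.1 0.1 11.2 0 0 0" --pt "-0.1 0.1 12 0 0 0" --pt "-0.1 0.1 12.2 0 0 0" --pt "-0.1 0.1 12.2 0 0 0" --pt "-0.1 0.1 12.2 0 0 0"

```text
t: 28.2
tool_pos: [0.5901, -0.3251, 0.0267]
tool_rot: [1.195, 2.904, -0.01]
contact_force: [0.1, 0.2, 0.4]
opening: 0.0854
```

apply_moves --pt "0 0 0 0 0 0" --pt "0 0 0 0 0 0" --pt "0 0 0 0 0 0" --pt "0 0 0 0 0 0" --pt "0 0 0 0 0 0" --pt "0 0 0 0 0 0" --grip 0.75 --squeeze 25

```text
t: 28.8
tool_pos: [0.5903, -0.3254, 0.0273]
tool_rot: [1.195, 2.903, -0.01]
contact_force: [-1.4, -0.5, 3.2]
opening: 0.0347
```

apply_moves --pt "0 0 -1 0 0 0" --pt "0 0 -3 0 0 0" --pt "0 0 -6 0 0 0" --pt "0 0 -9 0 0 0" --pt "0 0 -12 0 0 0" --pt "0 0 -14 0 0 0" --pt "0 0 -14 0 0 0"

```text
t: 29.5
tool_pos: [0.5923, -0.3257, 0.1722]
tool_rot: [1.192, 2.897, -0.013]
contact_force: [0.3, -0.1, -1.2]
opening: 0.0347
```

```bash
python3 - <<'E'
from plan import *
x=np.array([-.707,.707]); t=np.array([.5636,.2502])-.0025*x; print(t)
plan(*t,.165,45)
d=grab('wrist','w14'); a=cv2.resize(d['color'][170:330,180:335],None,fx=3.7,fy=3.7); cv2.imwrite('pics/c14.png',a)
E
```

```text
[0.5653675 0.2484325]
t 29.5 pos [ 0.5923 -0.3257  0.1722] jaw 45.3 q6 -1.4 open 0.0347 F [ 0.3 -0.1 -1.2]
  row:  [42.32 38.89  0.07] [-0.04  0.14  0.05] dist 0.575
```

View pics/c14.png

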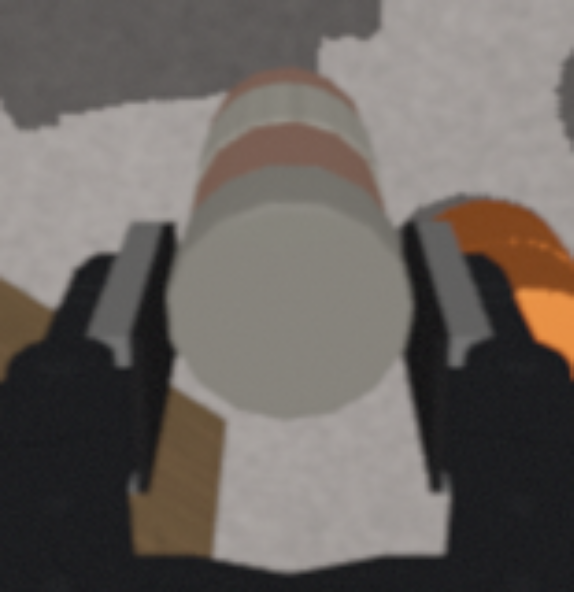

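apply_moves --pt "0.7 0.7 0 0 0 0" --pt "2.2 2 0 0 0 0" --pt "4.5 4.1 0 0 0 0" --pt "7.3 6.7 0 0 0 0" --pt "10.3 9.4 0 0 0 0" --pt "13.3 12.2 0 0 0 0" --pt "16.3 15 0 0 0 0" --pt "19.3 17.7 0 0 0 0" --pt "22.3 20.5 0 0 0 0" --pt "25.3 23.2 0 0 0 0" --pt "28.3 26 0 0 0.1 0" --pt "31.3 28.8 0 0 0.1 0" --pt "34.3 31.5 0 0 0.1 0" --pt "37.3 34.3 0 0 0.1 0" --pt "39.8 36.6 0 0 0.1 0" --pt "41.5 38.2 0 0 0.1 0" --pt "42.3 38.9 0 0 0.1 0" --pt "42.3 38.9 0 0 0.1 0" --pt "42.3 38.9 0 0 0.1 0"

```text
t: 31.45
tool_pos: [0.5638, 0.2485, 0.1635]
tool_rot: [-1.194, -2.902, 0.008]
contact_force: [0.4, -0.0, -0.5]
opening: 0.0349
```

```bash
python3 - <<'E'
from plan import *
d=load('w14'); x=np.array([-.707,.707])
p=onz(d,258,253.8,.2209)[:2]-[.5923,-.3257]; print(p@x)
plan(.565,.2488,.0303,45)
E
```

```text
0.002984388123025735
t 31.45 pos [0.5638 0.2485 0.1635] jaw 45.3 q6 -0.49 open 0.0349 F [ 0.4 -0.  -0.5]
  row:  [-0.08  0.19 13.31] [-0.07 -0.01  0.06] dist 0.133
```

apply_moves --pt "-0.1 0.2 3 0 0 0" --pt "-0.1 0.2 6 0 0 0" --pt "-0.1 0.2 9 0 0 0" --pt "-0.1 0.2 11 0 0 0" --pt "-0.1 0.2 12 0 0 0" --pt "-0.1 0.2 12.8 0 0 0" --pt "-0.1 0.2 13.2 0 0 0" --pt "-0.1 0.2 13.4 0 0 0" --pt "-0.1 0.2 13.5 0 0 0" --pt "-0.1 0.2 13.5 0 0 0" --pt "-0.1 0.2 13.5 0 0 0"

```text
t: 32.55
tool_pos: [0.5662, 0.2488, 0.0303]
tool_rot: [-1.194, -2.904, 0.007]
contact_force: [-2.3, -1.7, 6.0]
opening: 0.0346
```

```bash
python3 - <<'E'
from plan import *
plan(.565,.2488,.0303,45)
E
```

```text
t 32.55 pos [0.5662 0.2488 0.0303] jaw 45.3 q6 -0.49 open 0.0346 F [-2.3 -1.7  6. ]
  row:  [ 0.08 -0.08 -0.  ] [-0.05  0.    0.06] dist 0.001
```

apply_moves --pt "0 0 0 0 0 0" --pt "0 0 0 0 0 0" --pt "0 0 0 0 0 0" --pt "0 0 0 0 0 0" --pt "0 0 0 0 0 0" --pt "0 0 -2 0 0 0" --pt "0 0 -5 0 0 0" --pt "0 0 -9 0 0 0" --pt "0 0 -14 0 0 0" --pt "0 0 -17 0 0 0" --pt "0 0 -17 0 0 0" --grip 0

```text
t: 33.65
tool_pos: [0.5701, 0.2506, 0.2077]
tool_rot: [1.192, 2.898, 0.005]
contact_force: [-0.4, -0.1, 0.3]
opening: 0.0854
```

```bash
python3 - <<'E'
from plan import *
plan(.45,-.10,.22)
E
```

```text
t 33.65 pos [0.5701 0.2506 0.2077] jaw 45.3 q6 -0.49 open 0.0854 F [-0.4 -0.1  0.3]
  row:  [-16.14 -33.35  -1.33] [ 0.07  0.07 -0.  ] dist 0.371
```

Moving the arm out of the way for the final check.

apply_moves --pt "-16 -33 -1 0 0 0" --pt "-16 -33 -1 0 0 0" --pt "-16 -33 -1 0 0 0" --pt "-16 -33 -1 0 0 0" --pt "-16 -33 -1 0 0 0" --pt "-16 -33 -1 0 0 0" --pt "-16 -33 -1 0 0 0" --pt "-16 -33 -1 0 0 0" --pt "-16 -33 -1 0 0 0" --pt "-16 -33 -1 0 0 0" --pt "-16 -33 -1 0 0 0"

```text
t: 34.75
tool_pos: [0.4516, -0.0955, 0.216]
tool_rot: [1.19, 2.9, 0.005]
contact_force: [0.4, 0.7, 0.2]
opening: 0.0855
```

```bash
python3 - <<'E'
from plan import *
from chk import *
d=grab('top','t20'); chk('t20',['square','wide','medium','slim'])
cv2.imwrite('pics/c20.png',cv2.resize(d['color'][170:275,115:225],None,fx=5,fy=5,interpolation=cv2.INTER_CUBIC))
s=grab('scene','s20'); cv2.imwrite('pics/c21.png',cv2.resize(s['color'][90:240,80:380],None,fx=2.6,fy=2.6,interpolation=cv2.INTER_CUBIC))
COLx={'square':.079,'wide':.077,'medium':.083,'slim':.079}
for n,z in COLx.items(): print(n,proj(s,COL[n]).round(1))
E
```

```text
square pred (np.float64(138.5), np.float64(237.4)) found [138.8 237.6] 343 [0.4658 0.2737] err mm [-0.5 -1. ]
wide pred (np.float64(175.9), np.float64(245.6)) found [176.1 243.9] 505 [0.447  0.1772] err mm [ 4.3 -0.5]
medium pred (np.float64(184.4), np.float64(208.5)) found [184.9 207.4] 291 [0.5419 0.1521] err mm [ 2.9 -1.3]
slim pred (np.float64(147.6), np.float64(200.0)) found [147.5 199.2] 143 [0.5657 0.2506] err mm [2.1 0.4]
square [[338.4 116.5]]
wide [[300.4 121. ]]
medium [[309.4 144.3]]
slim [[349.6 141.5]]
```

View pics/c20.png

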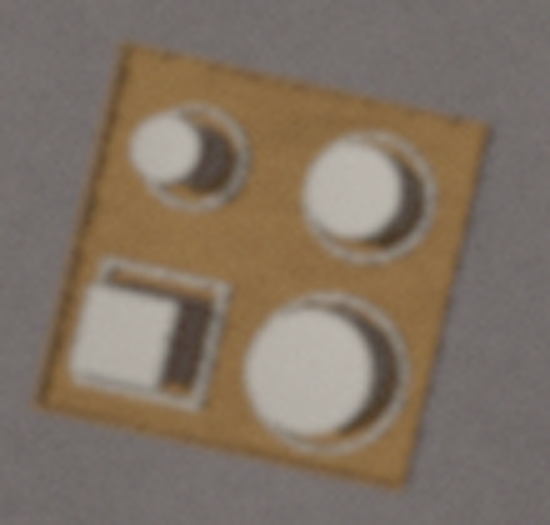

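View pics/c21.png

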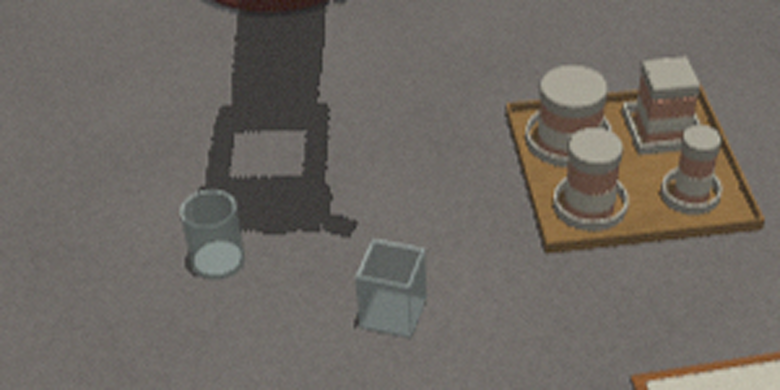

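All four jars stand in their own collars, at most 4–5 mm off centre, and both empty jars are where they began. Handing in.

```bash
python3 - <<'E'
from plan import *
o=ctrl.get_obs(); print(o['t'],abs(o['dq']).max()); print(ctrl.finish_job())
E
```

```text
34.85 0.0038046196680516756
the job is handed in; nothing more can be done
None
```

All four full jars are standing upright in their own collars, and I handed the job in at t ≈ 34.9 s with the arm clear of everything. `finish_job()` reports no verdict, so these are my own last checks.

| Jar | Distance from collar middle (limit 12 mm) |
|---|---|
| Square | about 1 mm |
| Slim | about 2 mm |
| Medium | about 3 mm |
| Wide | about 4.5 mm |

- **Standing on the floor:** each jar was lowered until the wrist force turned to contact at the expected floor height. Both final views show them upright inside their collars.
- **Empty jars:** they look upright and unmoved in the last scene view. I judged this by eye and did not measure it.
- **Failed grasp:** my first grip on the wide jar was too high. The fingers slid over the lid, and the measured force reached about 38 N. The jar stayed upright and shifted about 3 mm. I measured it again and gripped lower, which worked.
- **Disagreement between views:** wrist and top camera positions differed by 2–3 mm, about what the 2 mm calibration allows.

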